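# Tip the town houses back, read their feet and pack those with a disc

### The job

Clear the sanding block out from behind the three standing town houses, then tip all three onto their backs, feet towards you, and look at the feet. When all three are lying, push each house with a steel disc in its foot roof-first into a bay of the open-fronted tray until it stops, and leave the one without a disc lying in front of the tray. Do not pick the houses up, set the block down on the table clear of tray and houses, and leave the towers and the mug standing.

Things in the scene. Friction and masses are not known exactly. Their poses are not given: they have to be found in the camera images.
- tray: Brown wooden packing tray fixed to the table, three bays side by side, open at the front (robot side) and top. Origin: on the table, middle of the mouth line (where the bays' straight walls begin); x points into the bays, y along the row, z up. Bay middle lines at y = -65, 0, +65 mm; each bay 54 mm wide, 82 mm deep to the back wall. Walls 11 mm thick, 36 high; back wall 48 high.
- tray_mouth (a point): The middle of the tray's mouth line, 20 mm above the table; axes as the tray. Wall noses reach 14 mm in front of the mouth line, tapered; the 2.5 mm floor has a bevelled lip starting 22 mm in front. A house fully home touches the back wall with its roof tip, its foot then 27 mm out in front of the mouth line (tray x = -27 mm).
- disc_house_a_mid (a point): Toy town house with pitched roof, 43 mm deep (own y), 47 wide (own x), 109 tall (own z), 0.09 kg; the three look alike from outside and swap places. Point: its centre, 54.5 mm above the foot; own y from front gable (robot side) to back gable. Stands before a bay; pushing its front 85 mm up tips it backwards; on its back it is 43 mm high, own y down. Has a disc.
- disc_house_a_foot (a point): The centre of the underside of disc_house_a: a round steel disc 30 mm across with a screw in its middle is let into this foot; not visible until the house is laid on its back. Same axes as the house's centre point.
- disc_house_b_mid (a point): Toy town house with pitched roof, 43 mm deep (own y), 47 wide (own x), 109 tall (own z), 0.09 kg; the three look alike from outside and swap places. Point: its centre, 54.5 mm above the foot; own y from front gable (robot side) to back gable. Stands before a bay; pushing its front 85 mm up tips it backwards; on its back it is 43 mm high, own y down. Has a disc.
- disc_house_b_foot (a point): The centre of the underside of disc_house_b: a round steel disc 30 mm across with a screw in its middle is let into this foot; not visible until the house is laid on its back. Same axes as the house's centre point.
- plain_house_mid (a point): Toy town house with pitched roof, 43 mm deep (own y), 47 wide (own x), 109 tall (own z), 0.09 kg; the three look alike from outside and swap places. Point: its centre, 54.5 mm above the foot; own y from front gable (robot side) to back gable. Stands before a bay; pushing its front 85 mm up tips it backwards; on its back it is 43 mm high, own y down. No disc.
- plain_house_foot (a point): The centre of the underside of plain_house: bare wood with only a 3.6 mm pilot hole and no disc; not visible until the house is laid on its back. Same axes as the house's centre point.
- sanding_block_mid (a point): Cork-and-wood sanding block, 39 mm (own x) by 65 mm (own y) by 28 mm high, 0.045 kg, loose on the table between the houses and the tray, where the houses must come to lie. This point is its centre, 14 mm above its underside.
- round_tower_mid (a point): Plain wooden round toy tower, 51 mm across, 99 mm tall, standing on the table to the right of the houses; bystander. This point is half-way up its axis; own z up.
- oiled_tower_mid (a point): Oiled wooden round toy tower, 47 mm across, 128 mm tall, standing on the table to the left of the houses; bystander. This point is half-way up its axis; own z up.
- mug: Spotted ceramic mug, 92 mm across, 93 mm tall, handle along its own -y, standing at the left of the table; bystander. Origin: on its underside, about 17 mm from the cup's axis towards the handle; own z up.

How it is judged (in metres and radians):
On the way:
1. All three houses lie on their backs in front of the tray, feet towards the robot, none pushed into a bay yet (angle between each of disc_house_a_mid, disc_house_b_mid, plain_house_mid's own y axis and vertical above 2.8 rad and angle between the z axis of each of disc_house_a_mid, disc_house_b_mid, plain_house_mid and the x axis of tray, either way round below 0.6 rad and height (world z) of each of disc_house_a_mid, disc_house_b_mid, plain_house_mid below 0.04 m and x of each of disc_house_a_foot, disc_house_b_foot, plain_house_foot in the frame of tray below -0.085 m and x of each of disc_house_a_mid, disc_house_b_mid, plain_house_mid in the frame of tray above -0.135 m), for 0.2 s.
At the end, for the whole second after the job is handed in: Both disc houses on their backs in bays, roof first, home within 13 mm, straight within 0.15 rad; plain house on its back before the tray, foot to robot 85+ mm before the mouth line, centre within 135 mm of it; block on the table 120+ mm beside or behind, or 175+ mm before, the mouth's middle (angle between each of disc_house_a_mid, disc_house_b_mid's own y axis and vertical above 2.9 rad and angle between the z axis of each of disc_house_a_mid, disc_house_b_mid and the x axis of tray, either way round below 0.15 rad and height (world z) of each of disc_house_a_mid, disc_house_b_mid, plain_house_mid below 0.04 m and x of disc_house_a_foot in the frame of tray between -0.04 and 0 m and y of disc_house_a_mid in the frame of tray between -0.08 and 0.08 m and x of disc_house_b_foot in the frame of tray between -0.04 and 0 m and y of disc_house_b_mid in the frame of tray between -0.08 and 0.08 m and angle between plain_house_mid's own y axis and vertical above 2.8 rad and angle between the z axis of plain_house_mid and the x axis of tray, either way round below 0.6 rad and x of plain_house_foot in the frame of tray below -0.085 m and x of plain_house_mid in the frame of tray above -0.135 m and height (world z) of sanding_block_mid between 0 and 0.045 m and (y of sanding_block_mid in the frame of tray above 0.12 m or y of sanding_block_mid in the frame of tray below -0.12 m or x of sanding_block_mid in the frame of tray below -0.175 m or x of sanding_block_mid in the frame of tray above 0.12 m)); the robot touches nothing.
It fails at once if a house is lifted off the table (its centre above 85 mm) (height (world z) of any of disc_house_a_mid, disc_house_b_mid, plain_house_mid above 0.085 m).
It fails at once if a tower or the mug is knocked over (tilted more than 0.6 rad) (angle between any of round_tower_mid, oiled_tower_mid, mug's own z axis and vertical above 0.6 rad).
It also fails if it takes over 67 s, if anything falls off the work surface, if the arm or the gripper's body presses on something with over 40 N, if the wrist force passes 120 N, or if a joint passes its speed limit or range.

### The arm

A 7-joint arm with a two-finger parallel gripper is mounted at the origin on a cart in front of the work surface, level with it; the furniture and walls round the work are solid. World frame = base frame: x ahead of the robot, y to its left, z up, the work surface at z = 0. Lengths are in mm, angles in rad, forces in N, time in s.
With the tool pointing down it reaches from about 400 to 875 mm from the base axis. Payload 4.4 kg.
Tool frame: the origin (TCP) lies on the centre line of the jaws, within the pads' length; the fingertips stand 11 mm ahead of it and the grasp point (between the pads) lies 8 mm behind it (ctrl.tips_ahead is the distance from the TCP to the fingertips, in mm); z points along the fingers, y is the line along which they close (so a half turn about z gives the same grasp; the last joint's range is limited). The gripper opens to 85 mm and grips with 20 to 120 N. Pads are 22 mm wide; open, the fingers measure 114 mm over their backs; the gripper's body (76 mm by 85 mm) begins 54 mm behind the grasp point. The pads swing forward as they close: fully open they stand 13 mm farther back than shut.
Start: joints at [-1.281, 0.628, 0.038, 1.517, -0.027, 0.996, -0.02], TCP at [226.399, 609.312, 242.313] pointing down, gripper open.
Joint ranges: [-3.06, 3.06], [-0.37, 2.12], [-1.25, 1.32], [0.18, 2.47], [-1.1, 4.24], [0.23, 1.98], [-2.94, 2.94]. Speed limits (rad/s): [2.57, 2.57, 3.14, 3.14, 3.14, 3.14, 3.14].

### API

Orientations are given as [roll, pitch, yaw] about the fixed x, y, z axes, in that order (R = Rz(yaw) Ry(pitch) Rx(roll)).
In Python, from cell import ctrl, eyes, job gives the robot as it stands. The module is installed in compiled form; this text tells all that it offers.
- The arm moves only by the tool carry_out, never from a script. Its argument "moves" is a list of rows, each an object of numbers: "tx", "ty", "tz": the shift along the tool's x, y, z as a fraction of full scale; "twist": the turn about the tool's z as a fraction of full scale; "fingers": the opening, from 0 (shut) to 1 (fully open). In form: [{"tx": .., "ty": .., "tz": .., "twist": .., "fingers": ..}, ...]. A call has 1 to 12 rows; each row shifts and turns the commanded pose from where the row before left it, along the tool's axes as they then stand; what a row does not reach is not made up. Full scale, the value 1, is 0.3 m for a shift and pi rad for a turn. A row lasts 1/8 s, in which the tool goes at most 62.5 mm and 10.7 degrees, less where a joint would pass 70% of its speed; a pose out of reach is approached as far as the arm can. A call with a number of a shift or a turn outside -1 to 1 is refused whole. A call with a gripper value outside its range is refused whole. The fingers move at their own pace and stop on an object; the grip force is fixed at half the most. Time passes only in rows, so rows that do not move let the fingers close. It gives the time, the measured TCP pose, the force, the opening and the grip force at its end, in the units of the state.
- ctrl.read_state(): the state, without advancing time (a new reading comes with each control period).
- eyes.get_image(name): name is "scene" or "top" or "wrist"; returns a dict with "color" (400x640x3 uint8, blue, green, red), "fovy" (degrees; the focal length in pixels is half the picture's height over the tangent of half this angle, whatever the lens; pixels are square), "cx", "cy" (the principal point, pixels), "world_from_camera" (4x4, takes a point from camera to world coordinates). Camera axes: x right, y up, looking along -z (the intrinsics and any distortion apply to the point x, -y, -z); pixel columns grow to the right and rows downward; lengths in mm; the calibration is good to about 2 mm. A picture is of the moment at which its call begins. There is no depth.
- job.finish_job(): hands the job in; it is judged then, once.
The state is a dict: "clock": time; "qpos": joint angles; "qd": joint speeds; "tau": joint torques, N m; "eef_pos": TCP position; "tool_rot": TCP orientation; "force": force on the tool from outside, world axes, zero at the start; "torque": the same for the moment, N m; "width": finger opening in mm; "gripper_force": force on a finger pad.
Only numpy, scipy, OpenCV 4.12 (cv2) and the standard library are available. Lean on these libraries where they do the work, as an engineer would, in place of code of your own. Each camera call takes 0.05 s, during which the arm holds its last target. There are 200 camera calls.

## Working session

There is one attempt and no reset: what is moved stays moved. The work goes in short steps, Python scripts to look and compute and a tool call to move; the robot and the scene stay as the last step left them, time stands still between calls to the robot, and variables do not carry over. Pictures are saved under pics/ and viewed, at most 10 in all, crops included, and the job is handed in when it is done.

Besides the shell and the picture viewer there is one more tool, called after "Request:" as name(argument=value, ...) on one line, values as JSON. carry_out: Moves the arm, as the interface text tells. Its arguments: {"type":"object","properties":{"moves":{"type":"array","items":{"type":"object","properties":{"tx":{"type":"number","minimum":-1,"maximum":1},"ty":{"type":"number","minimum":-1,"maximum":1},"tz":{"type":"number","minimum":-1,"maximum":1},"twist":{"type":"number","minimum":-1,"maximum":1},"fingers":{"type":"number"}}}}},"required":["moves"]}

```bash
mkdir -p pics; cat > h.py <<'E'
import numpy as np, cv2
from cell import ctrl, eyes, job
def cam(n): return eyes.get_image(n)
def f(c): return c["color"].shape[0]/2/np.tan(np.radians(c["fovy"])/2)
def ray(c,u,v,z):
    M=np.array(c["world_from_camera"]); F=f(c)
    d=M[:3,:3]@np.array([(u-c["cx"])/F,-(v-c["cy"])/F,-1]); o=M[:3,3]
    return o+d*(z-o[2])/d[2]
def proj(c,p):
    M=np.array(c["world_from_camera"]); q=M[:3,:3].T@(np.array(p,float)-M[:3,3]); F=f(c)
    return c["cx"]+F*q[0]/-q[2], c["cy"]-F*q[1]/-q[2]
E
python3 - <<'E'
from h import *
s=ctrl.read_state(); print(s)
for n in("scene","top"):
    c=cam(n); cv2.imwrite(f"pics/{n}0.png",c["color"]); print(n,[k for k in c],c["fovy"],c["cx"],c["cy"]); print(np.round(c["world_from_camera"],3))
E
```

```text
{'clock': 0.0, 'qpos': array([-1.28079408,  0.62936194,  0.0384564 ,  1.51837089, -0.02697963,
        0.9963093 , -0.01998143]), 'qd': array([-0.00200002, -0.00045005,  0.00051177, -0.00118481,  0.00174553,
        0.00051118, -0.00049624]), 'tau': array([ 1.21529803e-03, -5.63410842e+01,  1.22691169e+00, -1.93440932e+01,
        1.10883848e-02,  1.02746522e-02,  4.60771858e-06]), 'eef_pos': array([226.19595082, 608.72123343, 241.37818145]), 'tool_rot': array([-3.13966229e+00,  5.20383787e-05,  2.78580836e+00]), 'force': array([ 0.31680846,  0.73383304, -0.43887658]), 'torque': array([ 0.06315998, -0.02623516,  0.0136049 ]), 'gripper_force': 0.0, 'width': 85.46142647822111}
scene ['color', 'fovy', 'cx', 'cy', 'world_from_camera'] 49.23988248996539 321.7287485636331 197.46686018175785
[[ 9.67000e-01 -1.73000e-01  1.86000e-01  7.98345e+02]
 [ 2.55000e-01  6.52000e-01 -7.14000e-01 -8.06957e+02]
 [ 2.00000e-03  7.38000e-01  6.75000e-01  8.66205e+02]
 [ 0.00000e+00  0.00000e+00  0.00000e+00  1.00000e+00]]
top ['color', 'fovy', 'cx', 'cy', 'world_from_camera'] 55.17584477051764 320.8739534319823 198.5616573370141
[[-2.800000e-02  9.890000e-01 -1.440000e-01  4.037010e+02]
 [-1.000000e+00 -2.900000e-02 -1.000000e-03  5.050600e+01]
 [-5.000000e-03  1.440000e-01  9.900000e-01  1.276072e+03]
 [ 0.000000e+00  0.000000e+00  0.000000e+00  1.000000e+00]]
```

View pics/top0.png

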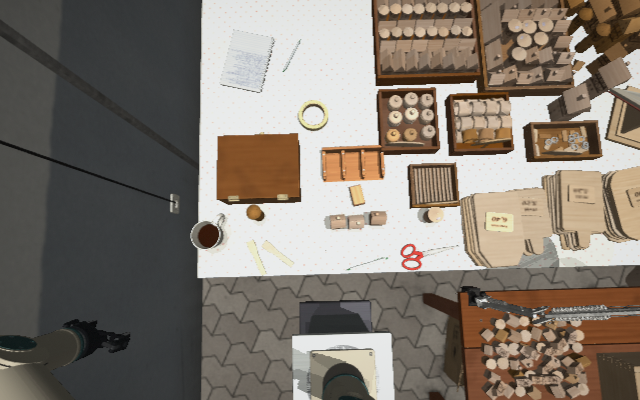

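View pics/scene0.png

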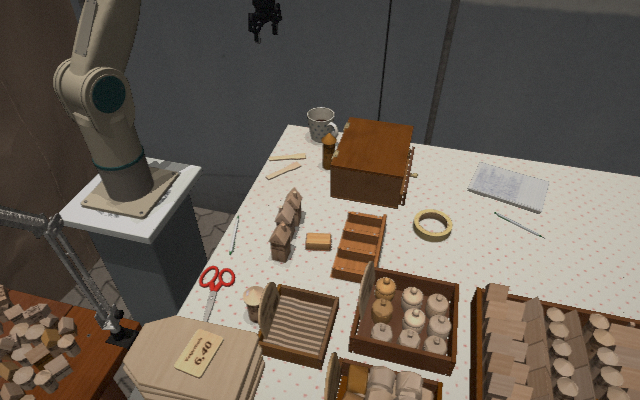

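The top view shows the tray at about (352,163), the block at (357,195), the houses at (338,222), (357,222) and (377,218), the towers at (255,212) and (433,214), and the mug at (208,234). I'll zoom in next.

```bash
python3 - <<'E'
from h import *
t=cv2.imread("pics/top0.png")[135:240,300:400]; s=cv2.imread("pics/scene0.png")[180:285,255:395]
a=cv2.resize(t,None,fx=5.5,fy=5.5,interpolation=cv2.INTER_CUBIC); 
cv2.imwrite("pics/z0.png",a)
c=cam("top")
for u,v,z in [(353,163,36),(357,195,28),(340,221,109),(357,222,109),(377,218,109),(255,212,128),(433,214,99),(208,234,93),(321,180,36),(383,179,36),(300,200,90)]: print((u,v),np.round(ray(c,u,v,z),0))
E
```

```text
(353, 163) [701. -59.  36.]
(357, 195) [594. -68.  28.]
(340, 221) [503.  -5. 109.]
(357, 222) [499. -57. 109.]
(377, 218) [ 509. -119.  109.]
(255, 212) [536. 251. 128.]
(433, 214) [ 517. -293.   99.]
(208, 234) [476. 403.  93.]
(321, 180) [647.  49.  36.]
(383, 179) [ 644. -155.   36.]
(300, 200) [574. 117.  90.]
```

View pics/z0.png

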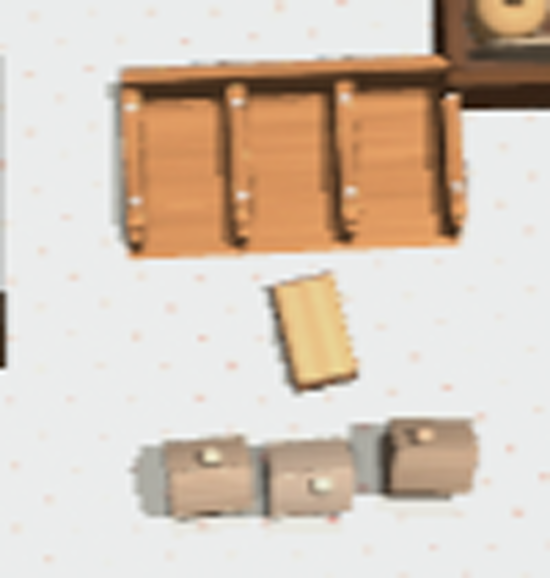

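The zoomed crop shows the tray lip from (132,256) to (463,240) and the block corners at (272,288), (330,274), (357,373) and (298,387). The three houses stand at (205,475), (310,478) and (432,455) in crop pixels.

```bash
cat >> h.py <<'E'
def rel(x=None,y=None,z=None,yaw=None):
    "fractions from the measured pose to a world target; yaw turn as twist (total)"
    s=ctrl.read_state(); p=s["eef_pos"]; w=s["tool_rot"][2]
    d=np.array([0 if a is None else a-b for a,b in zip((x,y,z),p)])
    c,n=np.cos(w),np.sin(w)
    tw=0 if yaw is None else -((yaw-w+np.pi/2)%np.pi-np.pi/2)
    return dict(pos=np.round(p,1),yaw=round(w,3),d=np.round(d,1),tx=round((d[0]*c+d[1]*n)/300,4),ty=round((d[0]*n-d[1]*c)/300,4),tz=round(-d[2]/300,4),twist=round(tw/np.pi,4))
E
python3 - <<'E'
from h import *
c=cam("top")
def P(l,z): return np.array([ray(c,300+u/5.5,135+v/5.5,z)[:2] for u,v in l])
def show(n,a): print(n,np.round(a,0).tolist())
b=P([(272,288),(330,274),(357,373),(298,387)],28); show("block",b); print(b.mean(0),np.arctan2(*(b[0]-b[3]+b[1]-b[2])[::-1]))
l=P([(132,256),(463,240)],1); show("lip",l)
show("walltops back",P([(132,100),(237,92),(345,88),(452,98)],36)); show("noses",P([(137,245),(240,243),(347,238),(458,236)],30)); show("dots",P([(135,202),(241,195),(350,190),(457,185)],36));show("dotsb",P([(131,105),(236,101),(345,97),(452,98)],36))
for n,q in dict(L=[(165,440),(245,435),(252,512),(170,518)],M=[(267,445),(352,440),(352,512),(268,516)],R=[(390,420),(475,420),(475,490),(390,495)]).items():
  h=P(q,80); show(n,h); print(h.mean(0))
print(rel(585,-68,240,0.25))
E
```

```text
block [[621.0, -44.0], [628.0, -79.0], [568.0, -93.0], [560.0, -57.0]]
[594.13678278 -68.55535464] 0.21740413124348842
lip [[648.0, 39.0], [652.0, -165.0]]
walltops back [[737.0, 37.0], [740.0, -27.0], [741.0, -93.0], [733.0, -157.0]]
noses [[649.0, 36.0], [648.0, -26.0], [650.0, -90.0], [649.0, -157.0]]
dots [[674.0, 37.0], [677.0, -27.0], [678.0, -93.0], [679.0, -157.0]]
dotsb [[734.0, 37.0], [735.0, -26.0], [735.0, -92.0], [733.0, -157.0]]
L [[525.0, 24.0], [527.0, -22.0], [483.0, -24.0], [481.0, 23.0]]
[5.04045815e+02 3.16159519e-01]
M [[521.0, -34.0], [522.0, -82.0], [481.0, -81.0], [480.0, -33.0]]
[501.2415234  -57.49327561]
R [[533.0, -105.0], [532.0, -153.0], [492.0, -151.0], [490.0, -103.0]]
[ 511.78472124 -127.86837786]
{'pos': array([226.3, 609. , 241.7]), 'yaw': np.float64(2.786), 'd': array([ 358.7, -677. ,   -1.7]), 'tx': np.float64(-1.9069), 'ty': np.float64(-1.6986), 'tz': np.float64(0.0058), 'twist': np.float64(-0.1928)}
```

Request:
carry_out(moves=[{"tx": -0.14, "ty": -0.125, "fingers": 1}, {"tx": -0.14, "ty": -0.125, "fingers": 1}, {"tx": -0.14, "ty": -0.125, "fingers": 1}, {"tx": -0.14, "ty": -0.125, "fingers": 1}, {"tx": -0.14, "ty": -0.125, "fingers": 1}, {"tx": -0.14, "ty": -0.125, "fingers": 1}, {"tx": -0.14, "ty": -0.125, "fingers": 1}, {"tx": -0.14, "ty": -0.125, "fingers": 1}, {"tx": -0.14, "ty": -0.125, "fingers": 1}, {"tx": -0.14, "ty": -0.125, "fingers": 1}, {"tx": -0.14, "ty": -0.125, "fingers": 1}, {"tx": -0.14, "ty": -0.125, "fingers": 1}])

```text
validation failed for argument at $.mo...
```

```bash
python3 - <<'E'
from h import *
print(rel(594,-68,240,0.22)); c=cam("wrist"); print(c["fovy"],c["world_from_camera"]); cv2.imwrite("pics/w1.png",c["color"])
E
```

```text
{'pos': array([226.3, 609. , 241.7]), 'yaw': np.float64(2.786), 'd': array([ 367.7, -677. ,   -1.7]), 'tx': np.float64(-1.935), 'ty': np.float64(-1.6882), 'tz': np.float64(0.0058), 'twist': np.float64(-0.1833)}
58.76148053393754 [[ 3.48785593e-01 -8.98529484e-01 -2.66445822e-01  1.59775356e+02]
 [ 9.37201318e-01  3.33932638e-01  1.00710889e-01  6.34516214e+02]
 [-1.51674708e-03 -2.84839883e-01  9.58573910e-01  3.72877100e+02]
 [ 0.00000000e+00  0.00000000e+00  0.00000000e+00  1.00000000e+00]]
```

Request:
carry_out(moves=[{"tx": -0.14, "ty": -0.125, "tz": 0.0, "twist": 0.0, "fingers": 1.0}, {"tx": -0.14, "ty": -0.125, "tz": 0.0, "twist": 0.0, "fingers": 1.0}, {"tx": -0.14, "ty": -0.125, "tz": 0.0, "twist": 0.0, "fingers": 1.0}, {"tx": -0.14, "ty": -0.125, "tz": 0.0, "twist": 0.0, "fingers": 1.0}, {"tx": -0.14, "ty": -0.125, "tz": 0.0, "twist": 0.0, "fingers": 1.0}, {"tx": -0.14, "ty": -0.125, "tz": 0.0, "twist": 0.0, "fingers": 1.0}, {"tx": -0.14, "ty": -0.125, "tz": 0.0, "twist": 0.0, "fingers": 1.0}, {"tx": -0.14, "ty": -0.125, "tz": 0.0, "twist": 0.0, "fingers": 1.0}, {"tx": -0.14, "ty": -0.125, "tz": 0.0, "twist": 0.0, "fingers": 1.0}, {"tx": -0.14, "ty": -0.125, "tz": 0.0, "twist": 0.0, "fingers": 1.0}, {"tx": -0.14, "ty": -0.125, "tz": 0.0, "twist": 0.0, "fingers": 1.0}, {"tx": -0.14, "ty": -0.125, "tz": 0.0, "twist": 0.0, "fingers": 1.0}])

```text
clock: 1.75
eef_pos: [542.8, 10.3, 242.4]
tool_rot: [3.141, 0.0, 2.786]
force: [0.4, 2.0, 0.5]
width: 85.3
gripper_force: 0.0
```

Request:
carry_out(moves=[{"tx": -0.125, "ty": -0.092, "tz": 0.0, "twist": 0.0, "fingers": 1.0}, {"tx": -0.125, "ty": -0.092, "tz": 0.0, "twist": 0.0, "fingers": 1.0}, {"tx": 0.0, "ty": 0.0, "tz": 0.0, "twist": -0.046, "fingers": 1.0}, {"tx": 0.0, "ty": 0.0, "tz": 0.0, "twist": -0.046, "fingers": 1.0}, {"tx": 0.0, "ty": 0.0, "tz": 0.0, "twist": -0.046, "fingers": 1.0}, {"tx": 0.0, "ty": 0.0, "tz": 0.0, "twist": -0.046, "fingers": 1.0}])

```text
clock: 2.5
eef_pos: [593.1, -66.0, 242.2]
tool_rot: [3.142, -0.0, -2.915]
force: [-0.9, -0.5, -0.4]
width: 85.9
gripper_force: 0.0
```

```bash
python3 - <<'E'
from h import *
print(rel(594,-68,240,0.22)); c=cam("wrist"); cv2.imwrite("pics/w1.png",c["color"])
print(c["world_from_camera"])
E
```

```text
{'pos': array([593.1, -66. , 242.2]), 'yaw': np.float64(-2.915), 'd': array([ 0.9, -2. , -2.2]), 'tx': np.float64(-0.0015), 'ty': np.float64(-0.0073), 'tz': np.float64(0.0073), 'twist': np.float64(0.0022)}
[[-2.24477186e-01 -9.34224713e-01 -2.77189787e-01  5.23846418e+02]
 [ 9.74479339e-01 -2.15173918e-01 -6.39546954e-02 -8.22455031e+01]
 [ 1.04044491e-04 -2.84472091e-01  9.58684317e-01  3.73324447e+02]
 [ 0.00000000e+00  0.00000000e+00  0.00000000e+00  1.00000000e+00]]
```

View pics/w1.png

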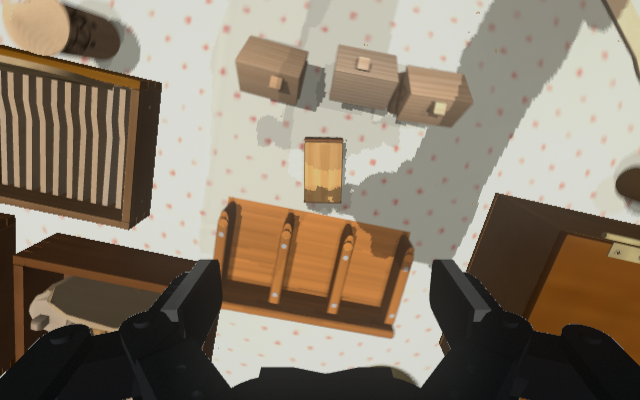

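The wrist view shows the block straight in line with the jaws, with its top face at (305,138)–(342,203). Above it are the three houses at (272,70), (365,77) and (435,95), and the tray is below.

```bash
python3 - <<'E'
from h import *
c=cam("wrist")
def P(l,z): return np.array([ray(c,u,v,z)[:2] for u,v in l])
b=P([(305,139),(342,139),(342,203),(304,203)],28); print(np.round(b),b.mean(0))
print("lip",P([(229,198),(412,235)],1))
print("back",P([(203,313),(393,336)],48))
for q in ([(247,38),(307,51),(298,106),(237,90)],[(338,44),(398,53),(394,108),(331,100)],[(407,66),(471,72),(454,126),(397,115)]):
  print("house",np.round(P(q,80)).tolist(),P(q,80).mean(0))
x,y=b.mean(0); print(rel(x+4,y,16,0.22))
E
```

```text
[[569. -92.]
 [561. -57.]
 [624. -42.]
 [633. -79.]] [596.62998228 -67.72012983]
lip [[ 654.20403784 -160.16809582]
 [ 650.19027197   47.30174958]]
back [[ 769.42490073 -157.72365788]
 [ 751.13272183   45.61088899]]
house [[498.0, -150.0], [497.0, -103.0], [538.0, -102.0], [537.0, -151.0]] [ 517.39886315 -126.55676822]
house [[486.0, -82.0], [482.0, -35.0], [522.0, -27.0], [528.0, -77.0]] [504.44024617 -55.12884192]
house [[489.0, -26.0], [482.0, 24.0], [524.0, 25.0], [527.0, -23.0]] [5.05683010e+02 1.02119484e-01]
{'pos': array([593. , -66.1, 242.2]), 'yaw': np.float64(-2.919), 'd': array([   7.6,   -1.7, -226.2]), 'tx': np.float64(-0.0234), 'ty': np.float64(-0.011), 'tz': np.float64(0.754), 'twist': np.float64(0.0008)}
```

Request:
carry_out(moves=[{"tx": -0.023, "ty": -0.01, "tz": 0.17, "twist": 0.0, "fingers": 1.0}, {"tx": 0.0, "ty": 0.0, "tz": 0.18, "twist": 0.0, "fingers": 1.0}, {"tx": 0.0, "ty": 0.0, "tz": 0.18, "twist": 0.0, "fingers": 1.0}, {"tx": 0.0, "ty": 0.0, "tz": 0.14, "twist": 0.0, "fingers": 1.0}, {"tx": 0.0, "ty": 0.0, "tz": 0.08, "twist": 0.0, "fingers": 1.0}, {"tx": 0.0, "ty": 0.0, "tz": 0.0, "twist": 0.0, "fingers": 0.3}, {"tx": 0.0, "ty": 0.0, "tz": 0.0, "twist": 0.0, "fingers": 0.3}, {"tx": 0.0, "ty": 0.0, "tz": 0.0, "twist": 0.0, "fingers": 0.3}, {"tx": 0.0, "ty": 0.0, "tz": 0.0, "twist": 0.0, "fingers": 0.3}, {"tx": 0.0, "ty": 0.0, "tz": 0.0, "twist": 0.0, "fingers": 0.3}])

```text
clock: 3.85
eef_pos: [602.0, -67.5, 19.1]
tool_rot: [-3.141, 0.003, -2.92]
force: [-0.2, 0.3, 6.7]
width: 37.7
gripper_force: 61.9
```

Request:
carry_out(moves=[{"tx": 0.0, "ty": 0.0, "tz": -0.15, "twist": 0.0, "fingers": 0.3}, {"tx": 0.0, "ty": 0.0, "tz": -0.2, "twist": 0.0, "fingers": 0.3}, {"tx": 0.0, "ty": 0.0, "tz": -0.2, "twist": 0.0, "fingers": 0.3}, {"tx": 0.05, "ty": 0.147, "tz": -0.06, "twist": 0.0, "fingers": 0.3}, {"tx": 0.05, "ty": 0.147, "tz": 0.0, "twist": 0.0, "fingers": 0.3}, {"tx": 0.05, "ty": 0.147, "tz": 0.0, "twist": 0.0, "fingers": 0.3}, {"tx": 0.05, "ty": 0.147, "tz": 0.0, "twist": 0.0, "fingers": 0.3}, {"tx": 0.05, "ty": 0.147, "tz": 0.0, "twist": 0.0, "fingers": 0.3}, {"tx": 0.0, "ty": 0.0, "tz": 0.0, "twist": 0.032, "fingers": 0.3}, {"tx": 0.0, "ty": 0.0, "tz": 0.0, "twist": 0.032, "fingers": 0.3}])

```text
clock: 5.1
eef_pos: [478.4, 131.9, 201.0]
tool_rot: [3.141, 0.001, -3.122]
force: [0.9, -0.1, -0.6]
width: 37.7
gripper_force: 61.0
```

Lower by 181 mm, release and rise.

Request:
carry_out(moves=[{"tx": 0.0, "ty": 0.0, "tz": 0.18, "twist": 0.0, "fingers": 0.3}, {"tx": 0.0, "ty": 0.0, "tz": 0.18, "twist": 0.0, "fingers": 0.3}, {"tx": 0.0, "ty": 0.0, "tz": 0.17, "twist": 0.0, "fingers": 0.3}, {"tx": 0.0, "ty": 0.0, "tz": 0.07, "twist": 0.0, "fingers": 0.3}, {"tx": 0.0, "ty": 0.0, "tz": 0.0, "twist": 0.0, "fingers": 0.3}, {"tx": 0.0, "ty": 0.0, "tz": 0.0, "twist": 0.0, "fingers": 1.0}, {"tx": 0.0, "ty": 0.0, "tz": 0.0, "twist": 0.0, "fingers": 1.0}, {"tx": 0.0, "ty": 0.0, "tz": 0.0, "twist": 0.0, "fingers": 1.0}, {"tx": 0.0, "ty": 0.0, "tz": -0.17, "twist": 0.0, "fingers": 1.0}, {"tx": 0.0, "ty": 0.0, "tz": -0.17, "twist": 0.0, "fingers": 1.0}])

```text
clock: 6.35
eef_pos: [478.3, 131.1, 123.2]
tool_rot: [-3.141, -0.001, -3.12]
force: [1.2, 1.0, 0.0]
width: 85.7
gripper_force: 0.0
```

Request:
carry_out(moves=[{"tx": 0.136, "ty": 0.0, "tz": 0.0, "twist": 0.0, "fingers": 0.0}, {"tx": 0.0, "ty": -0.145, "tz": 0.05, "twist": 0.0, "fingers": 0.0}, {"tx": 0.0, "ty": -0.145, "tz": 0.067, "twist": 0.0, "fingers": 0.0}, {"tx": 0.0, "ty": -0.145, "tz": 0.0, "twist": 0.0, "fingers": 0.0}, {"tx": 0.0, "ty": 0.0, "tz": 0.0, "twist": 0.0, "fingers": 0.0}, {"tx": -0.04, "ty": 0.0, "tz": 0.0, "twist": 0.0, "fingers": 0.0}, {"tx": -0.04, "ty": 0.0, "tz": 0.0, "twist": 0.0, "fingers": 0.0}])

```text
clock: 7.22
eef_pos: [466.4, 2.0, 87.6]
tool_rot: [3.141, 0.002, -3.118]
force: [-0.1, -0.6, -0.1]
width: -0.1
gripper_force: 0.0
```

```bash
python3 - <<'E'
from h import *
print(rel(530,0,88,0.02),ctrl.read_state()["force"])
E
```

```text
{'pos': array([466.4,   2. ,  87.6]), 'yaw': np.float64(-3.118), 'd': array([63.6, -2. ,  0.4]), 'tx': np.float64(-0.2118), 'ty': np.float64(-0.0117), 'tz': np.float64(-0.0015), 'twist': np.float64(0.0012)} [-0.10543633 -0.62710142 -0.13645419]
```

Request:
carry_out(moves=[{"tx": -0.026, "ty": 0.0, "tz": 0.0, "twist": 0.0, "fingers": 0.0}, {"tx": -0.026, "ty": 0.0, "tz": 0.0, "twist": 0.0, "fingers": 0.0}, {"tx": -0.026, "ty": 0.0, "tz": 0.0, "twist": 0.0, "fingers": 0.0}, {"tx": -0.026, "ty": 0.0, "tz": 0.0, "twist": 0.0, "fingers": 0.0}, {"tx": -0.026, "ty": 0.0, "tz": 0.0, "twist": 0.0, "fingers": 0.0}, {"tx": -0.026, "ty": 0.0, "tz": 0.0, "twist": 0.0, "fingers": 0.0}, {"tx": -0.026, "ty": 0.0, "tz": 0.0, "twist": 0.0, "fingers": 0.0}, {"tx": -0.026, "ty": 0.0, "tz": 0.0, "twist": 0.0, "fingers": 0.0}, {"tx": 0.0, "ty": 0.0, "tz": 0.0, "twist": 0.0, "fingers": 0.0}, {"tx": 0.0, "ty": 0.0, "tz": 0.0, "twist": 0.0, "fingers": 0.0}, {"tx": 0.0, "ty": 0.0, "tz": 0.0, "twist": 0.0, "fingers": 0.0}])

```text
clock: 8.6
eef_pos: [533.8, 3.8, 90.5]
tool_rot: [3.139, 0.014, -3.119]
force: [4.1, 2.8, 16.7]
width: -0.3
gripper_force: 7.8
```

```bash
python3 - <<'E'
from h import *
c=cam("top"); s=cam("scene")
a=cv2.resize(c["color"][135:240,300:400],None,fx=5,fy=5,interpolation=cv2.INTER_CUBIC)
b=cv2.resize(s["color"][180:285,255:310+30],None,fx=3.3,fy=5/1.0*.66,interpolation=cv2.INTER_CUBIC); b=cv2.copyMakeBorder(b,0,a.shape[0]-b.shape[0],0,0,0)
cv2.imwrite("pics/t2.png",np.hstack([a,b]))
E
```

```text
(no output)
```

View pics/t2.png

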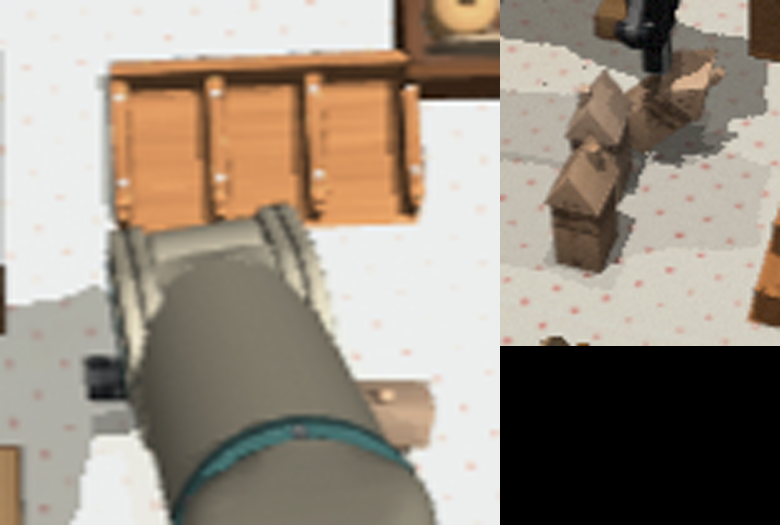

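The left house is leaning well past its balance point, but the fingertips are pressing on it (16.7 N upward on the tool). I'll rise and back off, then look.

Request:
carry_out(moves=[{"tx": 0.0, "ty": 0.0, "tz": -0.05, "twist": 0.0, "fingers": 0.0}, {"tx": 0.0, "ty": 0.0, "tz": -0.1, "twist": 0.0, "fingers": 0.0}, {"tx": 0.1, "ty": 0.0, "tz": -0.1, "twist": 0.0, "fingers": 0.0}, {"tx": 0.15, "ty": 0.0, "tz": -0.1, "twist": 0.0, "fingers": 0.0}, {"tx": 0.05, "ty": 0.0, "tz": 0.0, "twist": 0.0, "fingers": 0.0}])

```text
clock: 9.32
eef_pos: [435.2, -0.4, 193.7]
tool_rot: [-3.141, 0.001, -3.12]
force: [-0.1, -0.4, -0.1]
width: -0.1
gripper_force: 0.0
```

```bash
python3 - <<'E'
from h import *
print(ctrl.read_state()["eef_pos"])
w=cam("wrist")["color"]; s=cam("scene")["color"]
b=cv2.resize(s[180:280,240:390],(640,427),interpolation=cv2.INTER_CUBIC)[:200]
b=cv2.resize(s[180:275,250:345],(400,400),interpolation=cv2.INTER_CUBIC)
cv2.imwrite("pics/w3.png",np.hstack([w[:,120:520],b]))
E
```

```text
[ 4.35198758e+02 -4.01882404e-01  1.93736769e+02]
```

View pics/w3.png

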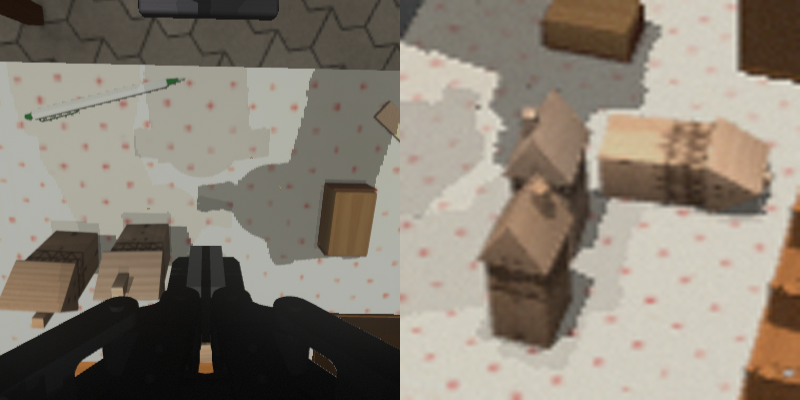

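The wrist and scene views show the left house flat, roof towards the tray, and the block set down at left (345,215). M is next, with a shorter push.

Request:
carry_out(moves=[{"tx": -0.013, "ty": -0.095, "tz": 0.1, "twist": 0.0, "fingers": 0.0}, {"tx": 0.0, "ty": -0.095, "tz": 0.1, "twist": 0.0, "fingers": 0.0}, {"tx": 0.0, "ty": 0.0, "tz": 0.145, "twist": 0.0, "fingers": 0.0}, {"tx": -0.08, "ty": 0.0, "tz": 0.0, "twist": 0.0, "fingers": 0.0}, {"tx": -0.03, "ty": 0.0, "tz": 0.0, "twist": 0.0, "fingers": 0.0}, {"tx": -0.03, "ty": 0.0, "tz": 0.0, "twist": 0.0, "fingers": 0.0}, {"tx": -0.03, "ty": 0.0, "tz": 0.0, "twist": 0.0, "fingers": 0.0}, {"tx": -0.03, "ty": 0.0, "tz": 0.0, "twist": 0.0, "fingers": 0.0}, {"tx": -0.03, "ty": 0.0, "tz": 0.0, "twist": 0.0, "fingers": 0.0}, {"tx": -0.02, "ty": 0.0, "tz": 0.0, "twist": 0.0, "fingers": 0.0}, {"tx": 0.0, "ty": 0.0, "tz": 0.0, "twist": 0.0, "fingers": 0.0}])

```text
clock: 10.8
eef_pos: [517.7, -55.5, 88.7]
tool_rot: [3.142, 0.0, -3.12]
force: [-0.3, -0.4, -0.1]
width: -0.1
gripper_force: 0.0
```

Request:
carry_out(moves=[{"tx": 0.12, "ty": 0.0, "tz": -0.05, "twist": 0.0, "fingers": 0.0}, {"tx": 0.12, "ty": 0.0, "tz": 0.05, "twist": 0.0, "fingers": 0.0}, {"tx": 0.0, "ty": -0.12, "tz": 0.0, "twist": 0.0, "fingers": 0.0}, {"tx": 0.0, "ty": -0.12, "tz": 0.0, "twist": 0.0, "fingers": 0.0}, {"tx": -0.1, "ty": 0.0, "tz": 0.0, "twist": 0.0, "fingers": 0.0}, {"tx": -0.03, "ty": 0.0, "tz": 0.0, "twist": 0.0, "fingers": 0.0}, {"tx": -0.03, "ty": 0.0, "tz": 0.0, "twist": 0.0, "fingers": 0.0}, {"tx": -0.03, "ty": 0.0, "tz": 0.0, "twist": 0.0, "fingers": 0.0}, {"tx": -0.03, "ty": 0.0, "tz": 0.0, "twist": 0.0, "fingers": 0.0}, {"tx": -0.03, "ty": 0.0, "tz": 0.0, "twist": 0.0, "fingers": 0.0}, {"tx": -0.03, "ty": 0.0, "tz": 0.0, "twist": 0.0, "fingers": 0.0}, {"tx": 0.0, "ty": 0.0, "tz": 0.0, "twist": 0.0, "fingers": 0.0}])

```text
clock: 12.3
eef_pos: [536.3, -128.1, 92.1]
tool_rot: [-3.138, 0.012, -3.119]
force: [2.3, -2.7, 20.5]
width: -0.0
gripper_force: 8.4
```

Request:
carry_out(moves=[{"tx": 0.0, "ty": 0.0, "tz": -0.05, "twist": 0.0, "fingers": 0.0}, {"tx": 0.0, "ty": 0.0, "tz": -0.1, "twist": 0.0, "fingers": 0.0}, {"tx": 0.1, "ty": 0.0, "tz": -0.1, "twist": 0.0, "fingers": 0.0}, {"tx": 0.15, "ty": 0.08, "tz": -0.1, "twist": 0.0, "fingers": 1.0}, {"tx": 0.14, "ty": 0.08, "tz": 0.0, "twist": 0.0, "fingers": 1.0}, {"tx": 0.04, "ty": 0.067, "tz": 0.0, "twist": 0.0, "fingers": 1.0}, {"tx": 0.0, "ty": 0.0, "tz": 0.0, "twist": 0.0, "fingers": 1.0}])

```text
clock: 13.18
eef_pos: [398.3, -60.4, 193.9]
tool_rot: [3.141, -0.002, -3.117]
force: [0.6, -0.6, -0.4]
width: 72.5
gripper_force: 0.0
```

```bash
python3 - <<'E'
from h import *
print(ctrl.read_state()["eef_pos"])
w=cam("wrist")["color"]; s=cam("top")["color"]
a=w[100:400,150:490]
b=s[140:230,310:400]
cv2.imwrite("pics/w4.png",np.hstack([cv2.resize(a,(453,400),interpolation=cv2.INTER_CUBIC),cv2.resize(b,(340,400),interpolation=cv2.INTER_CUBIC)]))
E
```

```text
[398.32836888 -60.39841866 193.89324441]
```

View pics/w4.png

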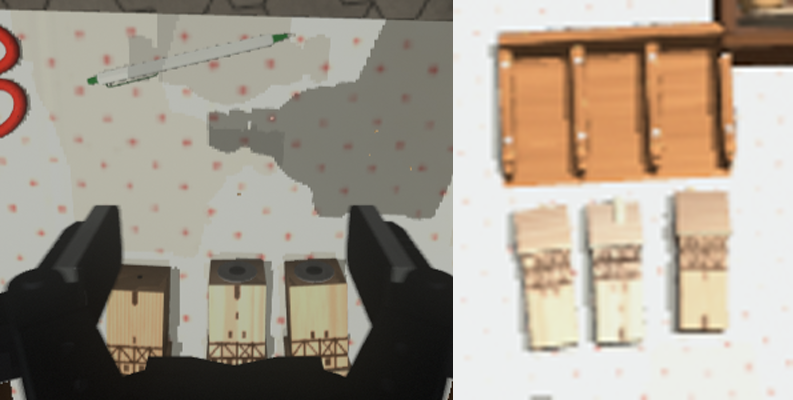

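The wrist view (mirrored) shows steel discs in the centre (237,270) and right-hand (313,270) feet, which are houses M and L. The left foot (140,278), house R, has only a pilot hole. All three are lying.

```bash
python3 - <<'E'
from h import *
c=cam("top"); im=c["color"][180:225,315:400]
big=cv2.resize(im,None,fx=4,fy=4,interpolation=cv2.INTER_CUBIC)
h=cv2.cvtColor(big,cv2.COLOR_BGR2HSV); m=((h[...,1]>55)).astype(np.uint8)
m=cv2.morphologyEx(m,cv2.MORPH_OPEN,np.ones((9,9)))
cs,_=cv2.findContours(m,cv2.RETR_EXTERNAL,cv2.CHAIN_APPROX_NONE)
for k in cs:
  if cv2.contourArea(k)<3000: continue
  p=np.array([ray(c,315+(u-1.5)/4,180+(v-1.5)/4,43)[:2] for u,v in k[:,0]],np.float32)
  r=cv2.minAreaRect(p); l=np.where  
  print(cv2.contourArea(k),np.round(r[0]),np.round(r[1]),round(r[2],1),"xmin",p[:,0].min(),"xmax",p[:,0].max())
  f_=p[p[:,0]<p[:,0].min()+45]; print(" foot part y",np.round([f_[:,1].min(),f_[:,1].max()]))
  for a in (20,40,60,80): 
    q=p[abs(p[:,0]-p[:,0].min()-a)<4]; print("   ",a,np.round([q[:,1].min(),q[:,1].max()],1),end="")
  print()
# tray: walls along x=700,z=36
c2=c["color"]
for v in (150,160,170):
  row=cv2.resize(c2[v:v+1,310:395],None,fx=4,fy=1,interpolation=cv2.INTER_CUBIC)[0]; print(v,row[:,2].astype(int)[::4].tolist())
E
```

```text
3455.5 [590.   9.] [65. 45.] 3.9 xmin 557.66833 xmax 623.2863
 foot part y [-13.  32.]
    20 [-12.8  27.2]    40 [-12.   32.2]    60 [-10.1  33.3]Traceback (most recent call last):
  File "<stdin>", line 14, in <module>
    return umr_minimum(a, axis, None, out, keepdims, initial, where)
ValueError: zero-size array to reduction operation minimum which has no identity
```

```bash
cat > m.py <<'E'
from h import *
def houses(th=38):
  c=cam("top"); im=c["color"][178:228,315:400]
  big=cv2.resize(im,None,fx=4,fy=4,interpolation=cv2.INTER_CUBIC)
  h=cv2.cvtColor(big,cv2.COLOR_BGR2HSV); m=(h[...,1]>th).astype(np.uint8)
  m=cv2.morphologyEx(m,cv2.MORPH_OPEN,np.ones((9,9)))
  cs,_=cv2.findContours(m,cv2.RETR_EXTERNAL,cv2.CHAIN_APPROX_NONE)
  for k in cs:
    if cv2.contourArea(k)<3000: continue
    p=np.array([ray(c,315+(u-1.5)/4,178+(v-1.5)/4,35)[:2] for u,v in k[:,0]],np.float32)
    r=cv2.minAreaRect(p); print(np.round(r[0]),np.round(r[1]),round(r[2],1),"x",p[:,0].min().round(),p[:,0].max().round())
    for a in np.arange(8,100,15):
      q=p[abs(p[:,0]-p[:,0].min()-a)<4]; print("  ",a,np.round([q[:,1].min(),q[:,1].max(),(q[:,1].min()+q[:,1].max())/2],1) if len(q) else "-",end="")
    print()
if __name__=="__main__": houses()
E
python3 m.py; python3 - <<'E'
from h import *
c=cam("top")
# wall dark/bright profile: bay floors; crop pixels of w4 -> world
for n,l,z in (("walls z36 near dots",[(510,140),(582,135),(656,132),(730,128)],36),("lip",[(505,185),(735,180)],1),("dots back",[(508,52),(582,52),(655,50),(728,55)],36)):
  print(n,np.round([ray(c,310+(u-453)/3.778,140+v/4.444,z)[:2] for u,v in l],1).tolist())
E
```

```text
[572.   8.] [106.  48.] 3.9 x 519.0 626.0
   8 [ 7.2 23.7 15.5]   23 [ 7.7 24.8 16.3]   38 [-6.  26.7 10.4]   53 [-14.7  27.9   6.6]   68 [-12.8  31.5   9.3]   83 [-13.3  33.6  10.1]   98 [-12.1  34.1  11. ]
[593. -51.] [47. 66.] 88.3 x 559.0 626.0
   8 [-72.6 -32.4 -52.5]   23 [-73.3 -32.  -52.7]   38 [-74.8 -29.5 -52.1]   53 [-75.1 -29.1 -52.1]   68 [-73.3 -28.8 -51. ]   83 -   98 -
[ 581. -127.] [ 48. 107.] 87.4 x 527.0 635.0
   8 [-147.1 -104.4 -125.7]   23 [-146.3 -105.1 -125.7]   38 [-147.  -105.8 -126.4]   53 [-149.4 -106.5 -127.9]   68 [-151.  -104.1 -127.5]   83 [-152.5 -104.6 -128.6]   98 [-152.3 -105.3 -128.8]
walls z36 near dots [[674.8, 34.8], [676.7, -28.3], [677.1, -93.2], [678.3, -158.1]]
lip [[647.5, 39.9], [645.4, -166.3]]
dots back [[742.2, 34.6], [740.3, -30.7], [739.9, -95.1], [734.2, -159.2]]
```

Request:
carry_out(moves=[{"tx": 0.0, "ty": 0.0, "tz": 0.0, "twist": 0.008, "fingers": 0.18}, {"tx": -0.13, "ty": 0.107, "tz": 0.0, "twist": 0.0, "fingers": 0.18}, {"tx": -0.11, "ty": 0.107, "tz": 0.0, "twist": 0.0, "fingers": 0.18}, {"tx": 0.0, "ty": 0.0, "tz": 0.18, "twist": 0.0, "fingers": 0.18}, {"tx": 0.0, "ty": 0.0, "tz": 0.18, "twist": 0.0, "fingers": 0.18}, {"tx": 0.0, "ty": 0.0, "tz": 0.18, "twist": 0.0, "fingers": 0.18}, {"tx": 0.0, "ty": 0.0, "tz": 0.04, "twist": 0.0, "fingers": 0.18}, {"tx": 0.0, "ty": 0.0, "tz": 0.0, "twist": 0.0, "fingers": 0.18}])

```text
clock: 14.42
eef_pos: [471.6, 1.5, 20.0]
tool_rot: [-3.142, -0.004, 3.138]
force: [0.2, -0.5, 1.1]
width: 15.2
gripper_force: 0.0
```

Request:
carry_out(moves=[{"tx": -0.06, "ty": 0.008, "tz": 0.0, "twist": 0.0, "fingers": 0.18}, {"tx": -0.04, "ty": 0.0, "tz": 0.0, "twist": 0.0, "fingers": 0.18}, {"tx": -0.04, "ty": 0.0, "tz": 0.0, "twist": 0.0, "fingers": 0.18}, {"tx": -0.04, "ty": 0.0, "tz": 0.0, "twist": 0.0, "fingers": 0.18}, {"tx": -0.03, "ty": 0.0, "tz": 0.0, "twist": 0.0, "fingers": 0.18}, {"tx": 0.0, "ty": 0.0, "tz": 0.0, "twist": 0.0, "fingers": 0.18}])

```text
clock: 15.18
eef_pos: [536.1, 3.9, 21.2]
tool_rot: [-3.141, -0.001, 3.137]
force: [-1.2, -0.6, 0.4]
width: 15.1
gripper_force: 0.0
```

```bash
python3 - <<'E'
from h import *
print(ctrl.read_state()["force"])
s=cam("top")["color"]; t=cam("scene")["color"]
cv2.imwrite("pics/t5.png",np.hstack([cv2.resize(s[140:230,310:400],(400,400),interpolation=cv2.INTER_CUBIC),cv2.resize(t[180:280,290:390],(400,400),interpolation=cv2.INTER_CUBIC)]))
E
```

```text
[-1.22449826 -0.64372578  0.40163154]
```

View pics/t5.png

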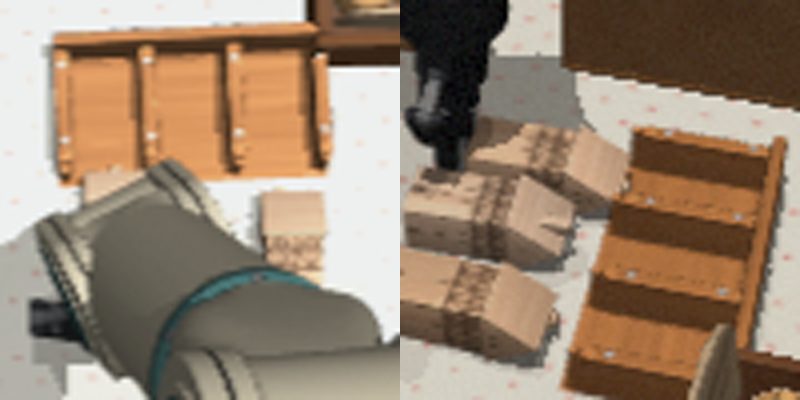

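The top view shows the left house's roof (82–140, 185) lined up with its bay (72–141), so I'll keep pushing.

Request:
carry_out(moves=[{"tx": -0.04, "ty": 0.0, "tz": 0.0, "twist": 0.0, "fingers": 0.18}, {"tx": -0.04, "ty": 0.0, "tz": 0.0, "twist": 0.0, "fingers": 0.18}, {"tx": -0.04, "ty": 0.0, "tz": 0.0, "twist": 0.0, "fingers": 0.18}, {"tx": -0.03, "ty": 0.0, "tz": 0.0, "twist": 0.0, "fingers": 0.18}])

```text
clock: 15.78
eef_pos: [581.2, 3.7, 21.1]
tool_rot: [-3.141, -0.001, 3.138]
force: [-0.3, 0.6, 1.1]
width: 15.3
gripper_force: 0.3
```

Request:
carry_out(moves=[{"tx": -0.04, "ty": 0.0, "tz": 0.0, "twist": 0.0, "fingers": 0.18}, {"tx": -0.04, "ty": 0.0, "tz": 0.0, "twist": 0.0, "fingers": 0.18}, {"tx": -0.04, "ty": 0.0, "tz": 0.0, "twist": 0.0, "fingers": 0.18}, {"tx": -0.01, "ty": 0.0, "tz": 0.0, "twist": 0.0, "fingers": 0.18}, {"tx": 0.0, "ty": 0.0, "tz": 0.0, "twist": 0.0, "fingers": 0.18}])

```text
clock: 16.4
eef_pos: [619.3, 3.5, 21.0]
tool_rot: [-3.141, -0.002, 3.138]
force: [-0.7, -1.1, -0.3]
width: 15.1
gripper_force: 0.0
```

Request:
carry_out(moves=[{"tx": -0.02, "ty": 0.0, "tz": 0.0, "twist": 0.0, "fingers": 0.18}, {"tx": -0.015, "ty": 0.0, "tz": 0.0, "twist": 0.0, "fingers": 0.18}, {"tx": 0.0, "ty": 0.0, "tz": 0.0, "twist": 0.0, "fingers": 0.18}])

```text
clock: 16.77
eef_pos: [626.6, 3.6, 20.6]
tool_rot: [-3.14, -0.008, 3.138]
force: [-6.1, 0.0, 4.0]
width: 15.3
gripper_force: 3.3
```

Contact force is building with the roof at the back wall. Next I'll straddle house M, square it up by pinching without lifting, and slide it into line with the middle bay.

Request:
carry_out(moves=[{"tx": 0.08, "ty": 0.0, "tz": 0.0, "twist": 0.0, "fingers": 0.18}, {"tx": 0.0, "ty": 0.0, "tz": -0.18, "twist": 0.0, "fingers": 0.18}, {"tx": 0.0, "ty": 0.0, "tz": -0.18, "twist": 0.0, "fingers": 0.76}, {"tx": 0.05, "ty": -0.093, "tz": 0.0, "twist": 0.0, "fingers": 0.76}, {"tx": 0.05, "ty": -0.093, "tz": 0.0, "twist": 0.0, "fingers": 0.76}, {"tx": 0.0, "ty": 0.0, "tz": 0.0, "twist": 0.0, "fingers": 0.76}, {"tx": 0.0, "ty": 0.0, "tz": 0.0, "twist": 0.0, "fingers": 0.76}])

```text
clock: 17.65
eef_pos: [576.4, -51.3, 129.4]
tool_rot: [3.142, -0.0, 3.138]
force: [0.2, 0.6, 0.6]
width: 64.7
gripper_force: 0.0
```

```bash
python3 - <<'E'
from h import *
c=cam("wrist"); s=ctrl.read_state(); print(s["eef_pos"],s["width"])
cv2.imwrite("pics/w6.png",c["color"])
E
```

```text
[576.46663144 -50.72238176 129.34371887] 64.82674178981642
```

View pics/w6.png

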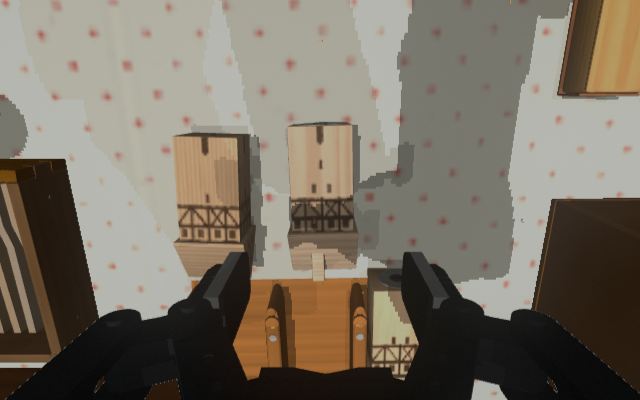

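The wrist view shows L in its bay with the disc foot at (395,278), M centred under the jaws at columns 289–356, and the middle-bay wall noses at (273,320) and (360,318).

```bash
python3 - <<'E'
from h import *
c=cam("wrist")
R=lambda u,v,z:np.round(ray(c,u,v,z)[:2],1).tolist()
print("M foot",R(289,126,43),R(353,125,43),"body end",R(290,232,43),R(357,230,43),"R right edge",R(241,137,43),R(250,240,43))
print("noses",R(273,320,36),R(360,318,36),"dots",R(273,339,36),R(361,336,36),"lip",R(192,281,0),R(368,279,0))
print("L foot edge",R(368,289,43),R(412,289,43))
print(rel(572,-52,22,0))
E
```

```text
M foot [523.9, -72.4] [523.4, -33.9] body end [592.3, -74.0] [591.0, -30.0] R right edge [530.4, -101.8] [597.9, -100.6]
noses [664.2, -89.4] [662.7, -25.7] dots [680.7, -90.1] [678.3, -24.5] lip [652.4, -160.4] [651.0, -16.0]
L foot edge [634.7, -21.5] [634.8, 8.9]
{'pos': array([576.4, -50.6, 129.2]), 'yaw': np.float64(3.139), 'd': array([  -4.4,   -1.4, -107.2]), 'tx': np.float64(0.0146), 'ty': np.float64(-0.0049), 'tz': np.float64(0.3575), 'twist': np.float64(-0.0007)}
```

Request:
carry_out(moves=[{"tx": 0.015, "ty": -0.006, "tz": 0.18, "twist": 0.0, "fingers": 0.76}, {"tx": 0.0, "ty": 0.0, "tz": 0.13, "twist": 0.0, "fingers": 0.76}, {"tx": 0.0, "ty": 0.0, "tz": 0.04, "twist": 0.0, "fingers": 0.76}, {"tx": 0.0, "ty": 0.0, "tz": 0.0, "twist": 0.0, "fingers": 0.45}, {"tx": 0.0, "ty": 0.0, "tz": 0.0, "twist": 0.0, "fingers": 0.45}, {"tx": 0.0, "ty": 0.0, "tz": 0.0, "twist": 0.0, "fingers": 0.45}, {"tx": 0.0, "ty": 0.0, "tz": 0.0, "twist": 0.0, "fingers": 0.45}])

```text
clock: 18.62
eef_pos: [571.5, -54.0, 25.0]
tool_rot: [-3.141, -0.0, 3.138]
force: [-0.0, -0.5, -1.2]
width: 44.0
gripper_force: 60.8
```

Request:
carry_out(moves=[{"tx": 0.0, "ty": -0.017, "tz": 0.0, "twist": 0.0, "fingers": 0.45}, {"tx": -0.05, "ty": 0.0, "tz": 0.0, "twist": 0.0, "fingers": 0.45}, {"tx": -0.05, "ty": 0.0, "tz": 0.0, "twist": 0.0, "fingers": 0.45}, {"tx": -0.03, "ty": 0.0, "tz": 0.0, "twist": 0.0, "fingers": 0.45}, {"tx": 0.0, "ty": 0.0, "tz": 0.0, "twist": 0.0, "fingers": 0.45}])

```text
clock: 19.25
eef_pos: [611.2, -59.6, 24.7]
tool_rot: [-3.141, 0.001, 3.137]
force: [1.4, -0.5, 3.5]
width: 44.2
gripper_force: 61.4
```

Request:
carry_out(moves=[{"tx": 0.0, "ty": 0.0, "tz": 0.0, "twist": 0.0, "fingers": 0.62}, {"tx": 0.0, "ty": 0.0, "tz": 0.0, "twist": 0.0, "fingers": 0.62}, {"tx": 0.0, "ty": 0.0, "tz": -0.16, "twist": 0.0, "fingers": 0.62}, {"tx": 0.0, "ty": 0.0, "tz": -0.16, "twist": 0.0, "fingers": 0.18}, {"tx": 0.13, "ty": 0.0, "tz": 0.0, "twist": 0.0, "fingers": 0.18}, {"tx": 0.13, "ty": 0.0, "tz": 0.0, "twist": 0.0, "fingers": 0.18}, {"tx": 0.0, "ty": 0.0, "tz": 0.0, "twist": 0.0, "fingers": 0.18}, {"tx": 0.0, "ty": 0.0, "tz": 0.16, "twist": 0.0, "fingers": 0.18}, {"tx": 0.0, "ty": 0.0, "tz": 0.14, "twist": 0.0, "fingers": 0.18}, {"tx": 0.0, "ty": 0.0, "tz": 0.035, "twist": 0.0, "fingers": 0.18}, {"tx": 0.0, "ty": 0.0, "tz": 0.0, "twist": 0.0, "fingers": 0.18}])

```text
clock: 20.62
eef_pos: [532.3, -58.5, 19.6]
tool_rot: [-3.141, -0.002, 3.138]
force: [-0.2, 0.9, 0.7]
width: 15.3
gripper_force: 0.0
```

Push M home: about 88 mm to x≈620, then gently.

Request:
carry_out(moves=[{"tx": -0.04, "ty": 0.0, "tz": 0.0, "twist": 0.0, "fingers": 0.18}, {"tx": -0.04, "ty": 0.0, "tz": 0.0, "twist": 0.0, "fingers": 0.18}, {"tx": -0.04, "ty": 0.0, "tz": 0.0, "twist": 0.0, "fingers": 0.18}, {"tx": -0.04, "ty": 0.0, "tz": 0.0, "twist": 0.0, "fingers": 0.18}, {"tx": -0.04, "ty": 0.0, "tz": 0.0, "twist": 0.0, "fingers": 0.18}, {"tx": -0.04, "ty": 0.0, "tz": 0.0, "twist": 0.0, "fingers": 0.18}, {"tx": -0.04, "ty": 0.0, "tz": 0.0, "twist": 0.0, "fingers": 0.18}, {"tx": 0.0, "ty": 0.0, "tz": 0.0, "twist": 0.0, "fingers": 0.18}])

```text
clock: 21.62
eef_pos: [617.3, -59.0, 19.6]
tool_rot: [-3.141, -0.0, 3.138]
force: [-0.5, -0.2, -0.5]
width: 15.3
gripper_force: 0.0
```

Request:
carry_out(moves=[{"tx": -0.02, "ty": 0.0, "tz": 0.0, "twist": 0.0, "fingers": 0.18}, {"tx": -0.015, "ty": 0.0, "tz": 0.0, "twist": 0.0, "fingers": 0.18}, {"tx": -0.01, "ty": 0.0, "tz": 0.0, "twist": 0.0, "fingers": 0.18}, {"tx": 0.0, "ty": 0.0, "tz": 0.0, "twist": 0.0, "fingers": 0.18}])

```text
clock: 22.12
eef_pos: [628.5, -59.2, 19.3]
tool_rot: [-3.141, -0.004, 3.138]
force: [-2.6, -0.0, -0.4]
width: 15.2
gripper_force: 1.3
```

Request:
carry_out(moves=[{"tx": -0.01, "ty": 0.0, "tz": 0.0, "twist": 0.0, "fingers": 0.18}, {"tx": -0.01, "ty": 0.0, "tz": 0.0, "twist": 0.0, "fingers": 0.18}, {"tx": 0.0, "ty": 0.0, "tz": 0.0, "twist": 0.0, "fingers": 0.18}])

```text
clock: 22.5
eef_pos: [628.7, -59.3, 18.8]
tool_rot: [-3.14, -0.015, 3.138]
force: [-15.2, 0.8, 9.5]
width: 15.4
gripper_force: 7.3
```

Solid stop at the same depth as L, so I'll back off, rise and verify.

Request:
carry_out(moves=[{"tx": 0.06, "ty": 0.0, "tz": 0.0, "twist": 0.0, "fingers": 0.18}, {"tx": 0.05, "ty": 0.0, "tz": -0.15, "twist": 0.0, "fingers": 0.18}, {"tx": 0.0, "ty": 0.1, "tz": -0.2, "twist": 0.0, "fingers": 0.18}, {"tx": 0.1, "ty": 0.18, "tz": -0.1, "twist": 0.0, "fingers": 0.18}, {"tx": 0.15, "ty": 0.14, "tz": -0.1, "twist": 0.0, "fingers": 0.18}, {"tx": 0.18, "ty": 0.1, "tz": 0.0, "twist": 0.0, "fingers": 0.18}, {"tx": 0.0, "ty": 0.0, "tz": 0.0, "twist": 0.0, "fingers": 0.18}])

```text
clock: 23.38
eef_pos: [477.0, 89.6, 176.1]
tool_rot: [-3.141, -0.003, -3.139]
force: [0.2, -0.8, -0.1]
width: 15.7
gripper_force: 0.0
```

```bash
python3 - <<'E'
from h import *
s=cam("top")["color"]; t=cam("scene")["color"]
cv2.imwrite("pics/t7.png",np.hstack([cv2.resize(s[130:235,300:405],(400,400),interpolation=cv2.INTER_CUBIC),cv2.resize(t[100:300,220:420],(400,400),interpolation=cv2.INTER_CUBIC)]))
E
```

```text
(no output)
```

View pics/t7.png

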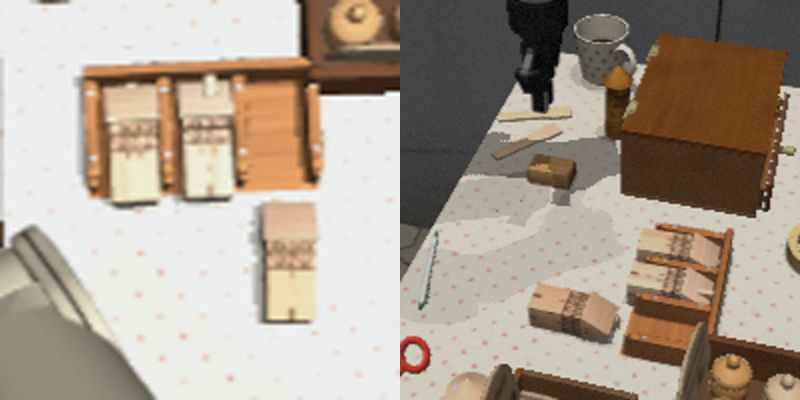

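The picture shows both disc houses home in their bays, with feet at (134,203) and (208,198). The plain house lies before the tray at (288,262), and the block, towers and mug are clear. Handing in.

```bash
python3 -c "
from h import *
print(job.finish_job())"
```

```text
the job is handed in; nothing more can be done
None
```

I've handed the job in: both disc houses are pushed home in their bays (left and middle), the plain house lies on its back in front of the tray, and the block is on the table well clear to the left; the hand-in call returned no verdict, so I don't have the judging result.

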